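Lock the grating block into the grater tray with its snap cap

ROBOT

A 7-joint arm with a two-finger parallel gripper is mounted at the origin on a cart in front of the work surface, level with it; the furniture and walls round the work are solid. World frame = base frame: x ahead of the robot, y to its left, z up, the work surface at z = 0. Lengths are in m, angles in degrees, forces in N, time in s.
With the tool pointing down it reaches from about 0.425 to 0.875 m from the base axis. Payload 4.7 kg.
Tool frame: the origin (TCP) lies at the very end of the fingers, on their centre line; the grasp point (between the pads) lies 19 mm behind it; z points along the fingers, y is the line along which they close (so a half turn about z gives the same grasp; the last joint's range is limited). The gripper opens to 87 mm and grips with 3 to 60 N. Pads are 19 mm wide; open, the fingers measure 117 mm over their backs; the gripper's body (75 mm by 190 mm) begins 51 mm behind the grasp point.
Start: joints at [73.745, 18.392, -4.016, 83.108, 1.295, 78.541, -3.26], TCP at [0.191, -0.621, 0.223] pointing down, gripper open.
Joint ranges: [-163.93, 163.93], [-17.29, 119.83], [-79.2, 71.16], [3.27, 140.29], [-89.18, 269.18], [5.43, 117.66], [-154.24, 154.24]. Speed limits (degrees/s): [147.25, 147.25, 180, 180, 180, 180, 180].

INTERFACE

Orientations are given as [roll, pitch, yaw] about the fixed x, y, z axes, in that order (R = Rz(yaw) Ry(pitch) Rx(roll)).
In Python, from cell import telemetry, cams, env gives the robot as it stands.
- The arm moves only by the tool arm_command, never from a script. Its argument "series" is text: rows parted by semicolons, each of 5 numbers parted by spaces: the shift along the tool's x, y, z in mm, then the turn about the tool's z in rad, then the closure in counts, from 0 (fully open) to 255 (shut). A call has 1 to 20 rows; each row shifts and turns the commanded pose from where the row before left it, along the tool's axes as they then stand; what a row does not reach is not made up. A row lasts 1/12 s, in which the tool goes at most 41.7 mm and 7.16 degrees, less where a joint would pass 70% of its speed; a pose out of reach is approached as far as the arm can. A call is refused whole if a number of a shift passes 41.7 or a number of a turn 0.125, either way. A call with a gripper value outside its range is refused whole. The fingers move at their own pace and stop on an object; "squeeze" is the grip in N (left out, the last holds). Time passes only in rows, so rows that do not move let the fingers close. It gives the time, the measured TCP pose, the force, the opening and the grip force at its end, in the units of the state.
- telemetry.get_obs(): the state, without advancing time (a new reading comes with each control period).
- cams.read_camera(name): name is "side" or "top" or "wrist"; returns the picture (480x640x3 uint8, blue, green, red); there is no depth.
- cams.calibration(name): a dict with "K" (3x3 intrinsics, pixels), "dist" ([k1, k2, p1, p2, k3] as OpenCV has them; the pictures are not rectified), "origin" and "rotation" of the camera in the world; the wrist camera has in their place "hand_eye" (4x4, takes a point from camera to tool coordinates, whose origin is the TCP and whose axes are the flange's). Camera axes: x right, y down, z forward; pixel columns grow to the right and rows downward; lengths in m; the calibration is good to about 2 mm. A picture is of the moment at which its call begins: read the wrist's pose just before it. calibration takes no time and is no camera call.
- env.sign_off(): hands the job in; it is judged then, once.
The state is a dict: "time_s": time; "qpos": joint angles; "joint_velocities": joint speeds; "effort": joint torques, N m; "tool_pos": TCP position; "tool_rot": TCP orientation; "force": force on the tool from outside, world axes, zero at the start; "wrist_torque": the same for the moment, N m; "grip_width": finger opening in m; "grasp_force": force on a finger pad.
Only numpy, scipy, OpenCV 4.12 (cv2) and the standard library are available. Lean on these libraries where they do the work, as an engineer would, in place of code of your own. Each camera call takes 0.05 s, during which the arm holds its last target. There are 200 camera calls.

TASK

Put the grater together: lay the steel grating block into the pocket of the wooden tray, over the stud, so that it lies flat and square on the pocket's floor, then push the black snap cap down over the stud, past its click, until its rim sits on the block. Do not let go of it or back off after the click: the program finishes with the gripper on the cap, still holding it pressed down firmly (about 10 N). Leave the teaspoon, the fork and the salt shaker where they are.

Things in the scene. Friction and masses are not known exactly. Their poses are not given: they have to be found in the camera images.
- pocket_floor (a point): Centre of the floor of the tray's pocket, 6 mm above the worktop, on the stud's axis. The tray is a light wooden board 170 x 112 x 13 mm, fixed to the worktop, long side along its x, z up. Its open-topped pocket, 103 x 59 mm, 7 mm deep, chamfered by 2 mm, has its long side along the same x. The stud stands through the pocket's middle.
- stud_top (a point): Centre of the top of the tray's stud, 52 mm above the worktop (46 above the pocket floor); axes as the tray. The stud is a fixed upright steel pin, 24 mm in diameter, its top 6 mm tapering to 16 mm. Four sprung steel balls stand 4 mm out of its side, their centres 16 mm below its top; they yield inward when the cap's lip is pushed past.
- block_center (a point): Centre, half-way up, of the loose grating block: dark steel, 100 x 56 x 22 mm, long side along x, z up, 0.16 kg, a 30 mm round hole through its middle, teeth on top. Starts flat on the worktop, teeth up; half a turn is the same. Grasp it across its 56 mm width, by the upper part: seated, its top is 22 mm above the pocket floor, 15 mm of it proud of the tray, and the stud stands 24 mm out of it.
- cap_knob (a point): Centre of the cap's knob, half-way up, 41 mm above the cap's rim; z up. The loose cap is round, black plastic, 0.05 kg, 49 mm high: a skirt 44 mm in diameter and 32 mm high, open below, and on it a solid knob 30 mm in diameter, 17 mm high. The skirt's top is a shoulder 7 mm wide round the knob, 8.5 to 9 mm below this point. Starts upright, mouth down; its turn about z does not matter.
- cap_rim (a point): Centre of the cap's mouth, at its lower rim; inside is a lip, 27 mm in opening, 3 mm thick. Pushed over the stud, the lip meets the balls when the rim is about 12 mm above the seated block; the push rises to about 8 N, drops and turns to a downward pull as the lip passes (the click), and the rim comes to rest on the block's top, 22 mm above the pocket floor.
- teaspoon: Steel teaspoon, 130 x 26 x 11 mm, lying loose; origin at the centre of its underside. To be left alone.
- fork: Steel fork, 193 x 26 x 15 mm, lying loose; origin at the centre of its underside. To be left alone.
- mill: Salt shaker, glass with a rounded metal top, 44 mm in diameter and 90 mm high, standing loose near the back; origin at the centre of its underside. To be left alone.
There are look-alikes about, which are no part of the job. What is shaped like the part that bears cap_knob but green is not meant.

How it is judged:
By the outcome, as a careful person would: the job done as asked, in the order asked, and still so for the second after the job is handed in, while the arm keeps its last pose, push and grip.
It also fails if it takes over 64 s, if anything falls off the work surface, if the arm or the gripper's body presses on something with over 40 N, if the wrist force passes 120 N, or if a joint passes its speed limit or range.

## Working session

There is one attempt and no reset: what is moved stays moved. The work goes in short steps, Python scripts to look and compute and a tool call to move; the robot and the scene stay as the last step left them, time stands still between calls to the robot, and variables do not carry over. Pictures are saved under pics/ and viewed, at most 10 in all, crops included, and the job is handed in when it is done.

Besides the shell and the picture viewer there is one more tool, called after "Emit:" in YAML: its name, and indented under it one key for each argument. arm_command: Moves the arm, as the interface text tells. Its arguments: {"type":"object","properties":{"series":{"type":"string"},"squeeze":{"type":"number"}},"required":["series"]}

```bash
ls; mkdir -p pics
cat > h.py <<'E'
import numpy as np,cv2
from scipy.spatial.transform import Rotation as R
from cell import telemetry,cams,env
def pose():
    o=telemetry.get_obs();return np.array(o['tool_pos']),R.from_euler('xyz',o['tool_rot'],degrees=True).as_matrix()
def cam(n,p=None):
    c=cams.calibration(n)
    if n=='wrist':
        H=np.array(c['hand_eye']);t,M=p or pose()
        return np.array(c['K']),np.array(c['dist']),M@H[:3,3]+t,M@H[:3,:3]
    return np.array(c['K']),np.array(c['dist']),np.array(c['origin']),np.array(c['rotation'])
def px2w(n,uv,z,p=None):
    K,d,o,M=cam(n,p);q=cv2.undistortPoints(np.array([uv],float).reshape(-1,1,2),K,d).reshape(-1,2)
    r=np.c_[q,np.ones(len(q))]@M.T
    return o+r*((z-o[2])/r[:,2])[:,None]
def w2px(n,X,p=None):
    K,d,o,M=cam(n,p);X=(np.atleast_2d(X)-o)@M
    return cv2.projectPoints(X.reshape(-1,1,3),np.zeros(3),np.zeros(3),K,d)[0].reshape(-1,2)
E
python3 - <<'E'
from h import *
print(telemetry.get_obs())
for n in('top','side'):
    cv2.imwrite(f'pics/{n}0.png',cams.read_camera(n));c=cams.calibration(n);print(n,c)
print(cams.calibration('wrist'))
E
```

```text
pics
{'time_s': 0.0, 'qpos': array([73.74556081, 18.43777016, -4.01350458, 83.17420501,  1.29530968,
       78.53862757, -3.26210172]), 'joint_velocities': array([ 0.08922966, -0.01529884, -0.01070417,  0.05573587,  0.02956255,
        0.00595003,  0.11146233]), 'effort': array([ 8.38671731e-04, -4.91281271e+01, -4.03451454e-01, -3.12525022e+01,
       -6.40631374e-02,  4.38586192e-02,  1.65721904e-04]), 'tool_pos': array([ 0.19048988, -0.6209026 ,  0.22148194]), 'tool_rot': array([-1.79894645e+02,  6.56999298e-03,  1.70602160e+01]), 'force': array([-0.64299502, -0.07270119, -0.77781078]), 'wrist_torque': array([-0.03011611, -0.02721305,  0.01501202]), 'grasp_force': 0.0, 'grip_width': 0.08712046872964324}
top {'K': array([[457.12852813,   0.        , 315.14714858],
       [  0.        , 457.12852813, 236.20571633],
       [  0.        ,   0.        ,   1.        ]]), 'dist': array([0.03918791, 0.        , 0.        , 0.        , 0.        ]), 'origin': array([ 0.36907323, -0.00903249,  0.96286517]), 'rotation': array([-169.0062116 ,   -0.63485336,  -91.17521394])}
side {'K': array([
[... 247 characters left out ...]
0.11858205, 0.80654295, 0.91135571]), 'rotation': array([-132.17798822,    0.62225907, -152.78048646])}
{'K': array([[382.41761105,   0.        , 322.49924679],
       [  0.        , 382.41761105, 244.45438416],
       [  0.        ,   0.        ,   1.        ]]), 'dist': array([-0.07223197,  0.        ,  0.        ,  0.        ,  0.        ]), 'hand_eye': array([[-7.85554920e-04, -9.70190061e-01, -2.42344029e-01,
         6.66727825e-02],
       [ 9.99999678e-01, -8.01162125e-04, -3.41462390e-05,
         6.71852224e-04],
       [-1.61028516e-04, -2.42343978e-01,  9.70190378e-01,
        -1.61029329e-01],
       [ 0.00000000e+00,  0.00000000e+00,  0.00000000e+00,
         1.00000000e+00]])}
```

View pics/top0.png

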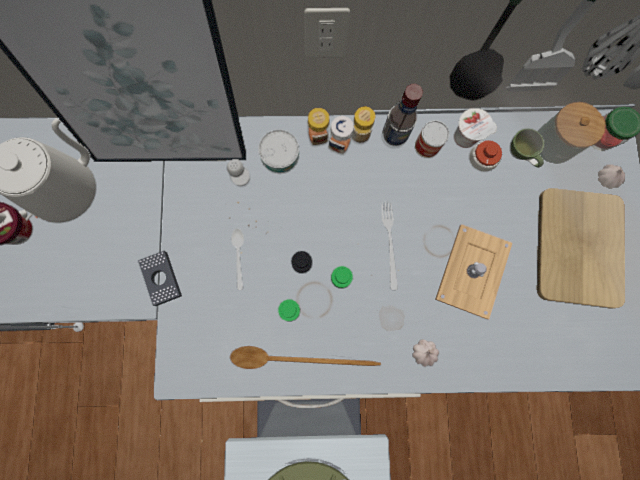

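View pics/side0.png

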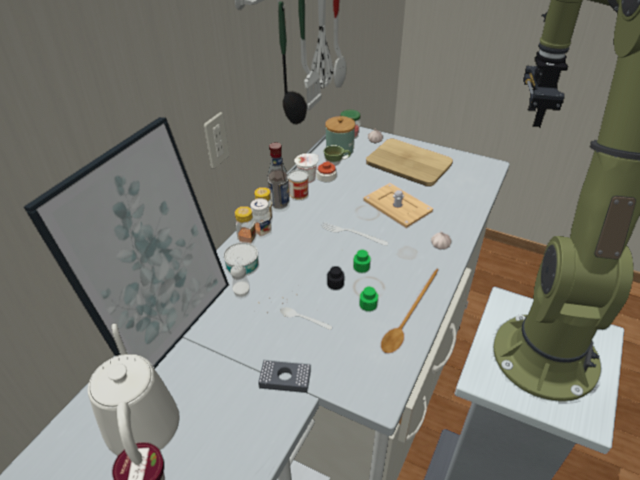

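The top picture shows these possible caps: black (302,262), green (342,277) and green (289,310). The black one fits the description. The block is at (160,278), the tray at (474,270) and its stud at about (477,269). I'll check all of them in one enlarged crop.

```bash
sed -i "s/,np.array(c\['rotation'\])$/,R.from_euler('xyz',c['rotation'],degrees=True).as_matrix()/" h.py
python3 - <<'E'
from h import *
im=cv2.imread('pics/top0.png')
def crop(u,v,w,h,s): return cv2.resize(im[v:v+h,u:u+w],None,fx=s,fy=s,interpolation=cv2.INTER_CUBIC)
a=crop(130,240,60,75,5);b=crop(280,240,60,75,5)[:, :200];c=crop(430,215,88,110,5)[:, :]
H=550
pad=lambda i:cv2.copyMakeBorder(i,0,H-i.shape[0],0,0,cv2.BORDER_CONSTANT)
out=np.hstack([pad(a)[:, :300],pad(b)[:, :],pad(c)[:, :]]);out=out[:, :]
out=cv2.resize(out,(800,int(out.shape[0]*800/out.shape[1])));print(out.shape)
cv2.imwrite('pics/crop0.png',out)
for n,uv,z in[('cap',(302,262),.04),('block',(160,278),.022),('stud',(477,269),.052),('trayc',[(462,226),(511,239),(488,318),(437,302)],.013),('blockc',[(139,259),(166,252),(181,296),(153,305)],.022)]:print(n,px2w('top',uv,z).round(4))
print('side',px2w('side',(336,270),.049),px2w('side',(398,195),.052),px2w('side',(285,374),.022))
E
```

```text
(468, 800, 3)
cap [[0.4952 0.0049 0.04  ]]
block [[0.4705 0.2955 0.022 ]]
stud [[ 0.473 -0.345  0.052]]
trayc [[ 0.5697 -0.3359  0.013 ]
 [ 0.5398 -0.4363  0.013 ]
 [ 0.3769 -0.3726  0.013 ]
 [ 0.4108 -0.2713  0.013 ]]
blockc [[0.5105 0.3399 0.022 ]
 [0.524  0.2857 0.022 ]
 [0.433  0.2517 0.022 ]
 [0.4162 0.3069 0.022 ]]
side [[0.49418542 0.00470089 0.049     ]] [[ 0.46832742 -0.34102376  0.052     ]] [[0.46683969 0.29850883 0.022     ]]
```

View pics/crop0.png

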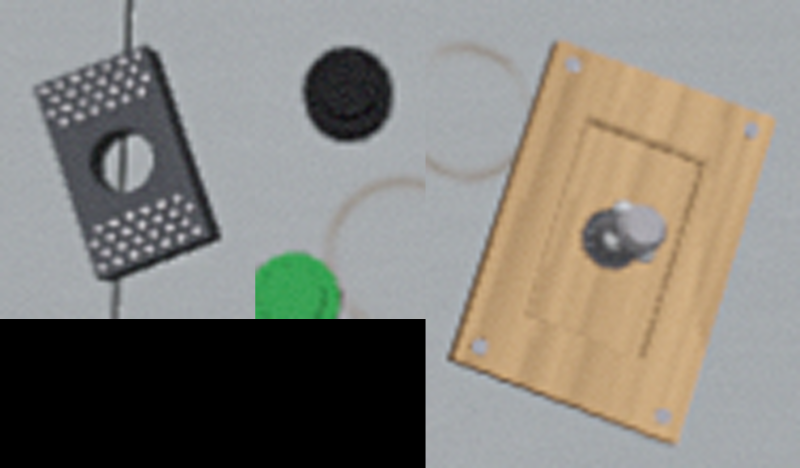

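The crop confirms the black cap, the block (yaw about 20°) and the tray (yaw about -22°). On the way I'll hover over the tray and look from close by.

Emit:
arm_command:
  series: "29 -15 0 0 0;29 -15 0 0 0;29 -15 0 0 0;29 -15 0 0 0;29 -15 0 0 0;29 -15 0 0 0;29 -15 0 0 0;29 -15 0 0 0;29 -15 0 0 0;29 -15 0 0 0;29 -15 0 0 0;29 -15 0 0 0;0 0 0 0.098 0;0 0 0 0.098 0;0 0 0 0.098 0;0 0 0 0.098 0;0 0 0 0.098 0;0 0 0 0.098 0;0 0 0 0.098 0;0 0 0 0 0"

```text
time_s: 1.77
tool_pos: [0.4703, -0.3471, 0.222]
tool_rot: [-180.0, 0.1, -22.4]
force: [-0.2, -0.1, 0.4]
grip_width: 0.0871
grasp_force: 0.0
```

```bash
cat >> h.py <<'E'
def snap(name):
    import json
    p=pose();im=cams.read_camera('wrist');cv2.imwrite(f'pics/{name}.png',im)
    np.savez(f'pics/{name}.npz',t=p[0],M=p[1]);return im
def load(name):
    d=np.load(f'pics/{name}.npz');return d['t'],d['M']
def delta(x,y,z,yaw):
    t,M=pose();d=M.T@(np.array([x,y,z])-t)*1000
    cy=np.degrees(np.arctan2(M[1,0],M[0,0]));print('tool d mm',d.round(1),'turn',np.radians(cy-yaw).round(4),'pose',t.round(4),'yaw',round(cy,2))
E
python3 -c "
from h import *
snap('tray');print(pose(),telemetry.get_obs()['qpos'].round(1));delta(.495,.005,.22,-22);delta(.47,.2965,.22,20)"
```

```text
(array([ 0.47034728, -0.34706464,  0.22210371]), array([[ 9.26361322e-01, -3.76635329e-01, -7.27682760e-04],
       [-3.76635159e-01, -9.26361606e-01,  3.63261669e-04],
       [-8.10914548e-04, -6.24406486e-05, -9.99999669e-01]])) [ 46.5  11.1 -14.5  92.4   2.9  76.8 -80.5]
tool d mm [-109.8 -335.4    2.2] turn -0.0022 pose [ 0.4703 -0.3471  0.2221] yaw -22.13
tool d mm [-242.7 -596.     2.3] turn -0.7352 pose [ 0.4703 -0.3471  0.2221] yaw -22.13
```

View pics/tray.png

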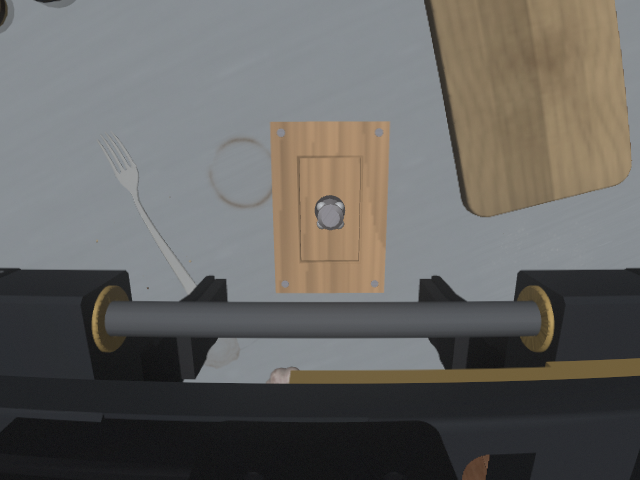

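```bash
cat > t.py <<'E'
from h import *
p=load('tray')
for n,uv,z in[('tray',[(271,122),(388.5,122),(384,293),(276,292.5)],.013),('pocket',[(298,156),(361,156),(359,262),(301,261.5)],.013)]:
    X=px2w('wrist',uv,z,p)[:,:2];r,s,a=cv2.minAreaRect((X*1000).astype(np.float32));e=X[0]-X[3]+X[1]-X[2];e2=X[1]-X[0]+X[2]-X[3]
    print(n,X.mean(0).round(4),np.linalg.norm(e)/2,np.linalg.norm(e2)/2,'yaw',np.degrees(np.arctan2(e[1],e[0])),np.degrees(np.arctan2(e2[1],e2[0]))+90)
print('stud',px2w('wrist',(330,213.5),.052,p))
E
python3 t.py
```

```text
tray [ 0.4744 -0.3565] 0.1690160504860798 0.11050389045341825 yaw -22.085259505721574 -22.553201134770518
pocket [ 0.4754 -0.3568] 0.10434379546284868 0.059104392608494975 yaw -21.904860401594398 -22.665493901804894
stud [[ 0.47891186 -0.35766185  0.052     ]]
```

Emit:
arm_command:
  series: "-9 -28 0 0 0;-9 -28 0 0 0;-9 -28 0 0 0;-9 -28 0 0 0;-9 -28 0 0 0;-9 -28 0 0 0;-9 -28 0 0 0;-9 -28 0 0 0;-9 -28 0 0 0;-9 -28 0 0 0;-9 -28 0 0 0;-9 -28 0 0 0;0 0 0 0 0"

```text
time_s: 2.9
tool_pos: [0.4977, 0.0122, 0.2228]
tool_rot: [-179.8, 0.0, -21.5]
force: [-0.9, 0.3, 0.2]
grip_width: 0.0871
grasp_force: 0.0
```

```bash
python3 -c "
from h import *
snap('cap');delta(.47,.2965,.17,20);p=load('cap');print(w2px('wrist',[.495,.005,.05],p))
im=cv2.imread('pics/cap.png');m=(im.max(2)<60).astype(np.uint8)
n,l,s,c=cv2.connectedComponentsWithStats(m)
for a,b in zip(s,c):
  if a[4]>300:print(a,b)
"
```

```text
tool d mm [-132.1 -257.2   52.9] turn -0.7276 pose [0.4977 0.0086 0.2227] yaw -21.69
[[331.72700123 226.25726667]]
[     0      0    640    480 210802] [326.74948056 173.53605279]
[  67    0   58   50 1144] [100.38199301  20.5236014 ]
[172   0  59  37 515] [209.82330097  20.06990291]
[  0  55  69  47 659] [33.17754173 78.15629742]
[ 308  191   46   50 1777] [330.41586944 215.87225661]
[    0   269   640   211 78496] [270.30290715 410.04648645]
[  423   269   217   100 11883] [561.58537406 322.94319616]
[180 276  47  27 796] [208.50753769 291.01507538]
[419 276  47  27 801] [436.40324594 291.07116105]
```

Emit:
arm_command:
  series: "-13.2 -25.7 0 0 0;-13.2 -25.7 0 0 0;-13.2 -25.7 0 0 0;-13.2 -25.7 0 0 0;-13.2 -25.7 0 0 0;-13.2 -25.7 0 0 0;-13.2 -25.7 0 0 0;-13.2 -25.7 0 0 0;-13.2 -25.7 0 0 0;-13.2 -25.7 0 0 0;0 0 0 -0.091 0;0 0 0 -0.091 0;0 0 0 -0.091 0;0 0 0 -0.091 0;0 0 0 -0.091 0;0 0 0 -0.091 0;0 0 0 -0.091 0;0 0 0 -0.091 0;0 0 0 0 0;0 0 0 0 0"

```text
time_s: 4.62
tool_pos: [0.4734, 0.2914, 0.2222]
tool_rot: [180.0, 0.0, 19.3]
force: [-0.0, -0.4, -1.2]
grip_width: 0.0875
grasp_force: 0.0
```

```bash
python3 -c "
from h import *
im=snap('block');delta(.47,.2965,.17,20);print(telemetry.get_obs()['qpos'].round(1))
p=load('cap');print('cap',px2w('wrist',(330.4,215.9),.045,p))
c=im[90:300,170:490];cv2.imwrite('pics/blockc.png',cv2.resize(c,None,fx=2.5,fy=2.5,interpolation=cv2.INTER_CUBIC))
"
```

```text
tool d mm [-1.5 -5.7 52.3] turn -0.0119 pose [0.4733 0.2916 0.2223] yaw 19.32
[  10.2   12.   -50.4   95.3    9.5   77.1 -112.4]
cap [[0.50274824 0.00235523 0.045     ]]
```

View pics/blockc.png

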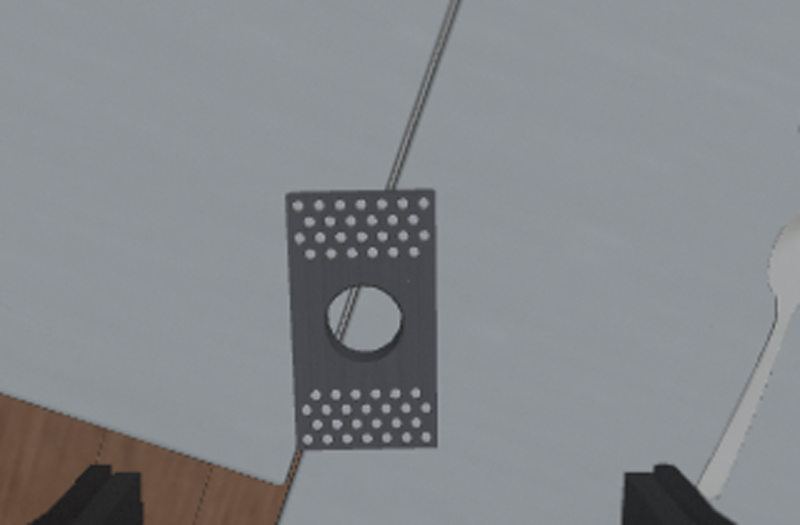

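The enlarged wrist view shows the block's top corners at about (287,193), (435,190), (437,447) and (296,448), and its hole at (365,319). The teeth are up and nothing stands near it.

```bash
python3 -c "
from h import *
p=load('block')
uv=np.array([(287,193),(435,190),(437,447),(296,448),(365,319)])/2.5+[170,90]
A=px2w('wrist',uv,.022,p)[:,:2];X=A[:4];e=X[0]-X[3]+X[1]-X[2];e2=X[1]-X[0]+X[2]-X[3]
print(X.mean(0),A[4],np.linalg.norm(e)/2,np.linalg.norm(e2)/2,np.degrees(np.arctan2(e[1],e[0])),np.degrees(np.arctan2(e2[1],e2[0]))+90)
c=X.mean(0);delta(c[0],c[1],.012,20)
"
```

```text
[0.47249407 0.29731114] [0.47428023 0.29743283] 0.09967938962884727 0.055454314009229004 20.24476973963831 20.033692727169225
tool d mm [  1.2  -5.7 210.3] turn -0.0119 pose [0.4733 0.2916 0.2223] yaw 19.32
```

Emit:
arm_command:
  series: "1 -5.7 0 -0.014 0;0 0 30 0 0;0 0 30 0 0;0 0 30 0 0;0 0 30 0 0;0 0 30 0 0;0 0 25 0 0;0 0 20 0 0;0 0 10 0 0;0 0 5 0 0;0 0 0 0 0;0 0 0 0 0"

```text
time_s: 5.67
tool_pos: [0.4725, 0.2989, 0.0135]
tool_rot: [-180.0, -0.1, 20.3]
force: [0.8, -0.2, -0.2]
grip_width: 0.087
grasp_force: 0.0
```

```bash
python3 -c "
from h import *
delta(.4727,.297,.012,20.1)"
```

```text
tool d mm [-0.5  1.9  1.5] turn 0.0031 pose [0.4725 0.2989 0.0135] yaw 20.28
```

Emit:
arm_command:
  series: "0 2 1.5 0 0;0 0 0 0 150;0 0 0 0 200;0 0 0 0 255;0 0 0 0 255;0 0 0 0 255;0 0 0 0 255;0 0 0 0 255;0 0 0 0 255;0 0 0 0 255;0 0 0 0 255"
  squeeze: 40

```text
time_s: 6.58
tool_pos: [0.4726, 0.2967, 0.0112]
tool_rot: [-180.0, -0.0, 20.3]
force: [-0.3, 0.8, 1.3]
grip_width: 0.0558
grasp_force: 40.0
```

Emit:
arm_command:
  series: "0 0 -5 0 255;0 0 -20 0 255;0 0 -30 0 255;0 0 -30 0 255;0 0 -30 0 255;0 0 -30 0 255;0 0 -20 0 255;0 0 0 0 255;0 0 0 0.0925 255;0 0 0 0.0925 255;0 0 0 0.0925 255;0 0 0 0.0925 255;0 0 0 0.0925 255;0 0 0 0.0925 255;0 0 0 0.0925 255;0 0 0 0.0925 255;0 0 0 0 255"

```text
time_s: 8.0
tool_pos: [0.4719, 0.2953, 0.1744]
tool_rot: [179.9, 0.1, -22.1]
force: [1.1, -0.4, -1.5]
grip_width: 0.0553
grasp_force: 40.0
```

```bash
python3 -c "
from h import *
delta(.475,-.356,.17,-22.2)"
```

```text
tool d mm [247.5 602.5   5.6] turn 0.0025 pose [0.4719 0.2953 0.1744] yaw -22.06
```

Emit:
arm_command:
  series: "6 15 0 0 255;13 31 0 0 255;13 31 0 0 255;13 31 0 0 255;13 31 0 0 255;13 31 0 0 255;13 31 0 0 255;13 31 0 0 255;13 31 0 0 255;13 31 0 0 255;13 31 0 0 255;13 31 0 0 255;13 31 0 0 255;13 31 0 0 255;13 31 0 0 255;13 31 0 0 255;13 31 0 0 255;13 31 0 0 255;13 31 0 0 255;7 30 0 0 255"

```text
time_s: 9.67
tool_pos: [0.4739, -0.357, 0.1746]
tool_rot: [180.0, 0.1, -22.1]
force: [0.6, -0.9, -1.0]
grip_width: 0.0555
grasp_force: 40.0
```

Emit:
arm_command:
  series: "0 0 20 0 255;0 0 20 0 255;0 0 15 0 255;0 0 5 0 255;0 0 0 0 255;0 0 0 0 255"

```text
time_s: 10.17
tool_pos: [0.4742, -0.3552, 0.1159]
tool_rot: [180.0, 0.0, -22.1]
force: [0.7, 0.1, -0.5]
grip_width: 0.0555
grasp_force: 40.0
```

```bash
python3 -c "
from h import *
im=snap('hover');print(telemetry.get_obs()['force']);delta(.475,-.356,.1,-22.2)
c=im[130:370,160:480];cv2.imwrite('pics/hoverc.png',cv2.resize(c,None,fx=2.5,fy=2.5,interpolation=cv2.INTER_CUBIC))"
```

```text
[ 0.50669768 -0.5703475  -0.62778023]
tool d mm [ 0.4  0.4 16.7] turn 0.0016 pose [ 0.4747 -0.3554  0.1167] yaw -22.11
```

View pics/hoverc.png

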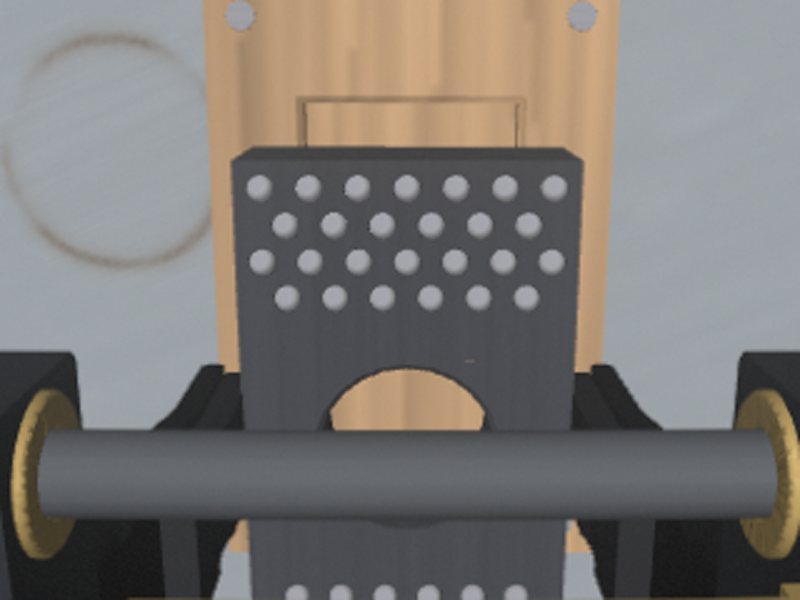

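The crop shows the held block's front top corners at (232,160) and (583,158). The pocket's far edge runs from (296,98) to (527,98) outside and (305,101) to (520,101) inside. From these I'll work out the offset between block and pocket.

```bash
python3 -c "
from h import *
p=load('hover');t,M=p
f=lambda uv,z:((px2w('wrist',np.array(uv)/2.5+[160,130],z,p)-t)@M*1000)[:,:2].round(1)
zt=t[2]+.0108
print('block far top edge',f([(232,160),(583,158)],zt),'bottom far edge',f([(254,148),(562,147)],zt-.022))
print('pocket outer',f([(296,97),(527,97)],.013),'inner',f([(305,101),(520,101)],.012))
print('tray sides', f([(205,20),(619,20)],.013),f([(218,340),(606,340)],.013))
print('holes',f([(240,15),(582,15)],.013))
p2=load('tray');t2,M2=p2
X=px2w('wrist',[(298,156),(361,156),(359,262),(301,261.5)],.013,p2);print(((X-t)@M*1000).round(1))
"
```

```text
block far top edge [[ 49.9 -27.4]
 [ 50.2  27.8]] bottom far edge [[ 49.5 -27.4]
 [ 49.7  28. ]]
pocket outer [[ 54.1 -30. ]
 [ 54.   32.9]] inner [[ 52.9 -27.7]
 [ 52.9  31.1]]
tray sides [[ 74.6 -54. ]
 [ 74.6  57.1]] [[-15.  -54.6]
 [-15.1  57.8]]
holes [[ 75.9 -44.5]
 [ 75.8  47.1]]
[[ 54.1 -28.9 102.9]
 [ 53.8  30.7 102.9]
 [-50.8  30.5 102.9]
 [-49.9 -28.  102.9]]
```

Emit:
arm_command:
  series: "1.4 1.3 0 0 255;0 0 15 0 255;0 0 15 0 255;0 0 12 0 255;0 0 8 0 255;0 0 5 0 255;0 0 3 0 255;0 0 0 0 255;0 0 0 0 255"

```text
time_s: 10.97
tool_pos: [0.4755, -0.3573, 0.0585]
tool_rot: [180.0, -0.0, -22.1]
force: [0.1, 0.3, -1.6]
grip_width: 0.0557
grasp_force: 40.0
```

```bash
python3 -c "
from h import *
o=telemetry.get_obs();print(o['force'],o['wrist_torque']);im=snap('low');delta(.476,-.357,.0172,-22.1)
c=im[130:370,160:480];cv2.imwrite('pics/lowc.png',cv2.resize(c,None,fx=2.5,fy=2.5,interpolation=cv2.INTER_CUBIC))"
```

```text
[ 0.13652817  0.26331342 -1.55450739] [ 0.05347085  0.00776438 -0.02692298]
tool d mm [ 0.2 -0.5 41.5] turn -0.0005 pose [ 0.4756 -0.3574  0.0587] yaw -22.13
```

View pics/lowc.png

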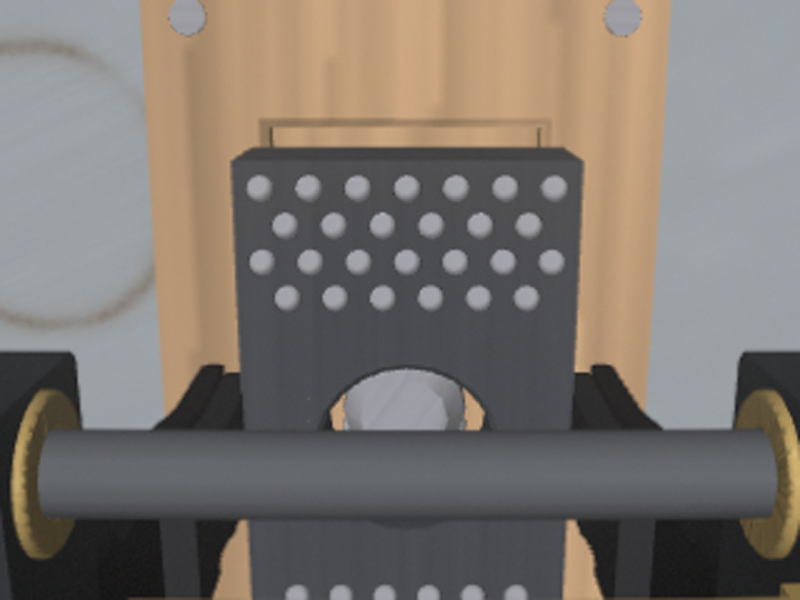

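The stud now stands inside the block's hole. The pocket's inner corners are at (270,126) and (541,126), and the block's lower far edge runs from (254,148) to (562,147).

```bash
python3 -c "
from h import *
p=load('low');t,M=p
f=lambda uv,z:((px2w('wrist',np.array(uv)/2.5+[160,130],z,p)-t)@M*1000)[:,:2].round(1)
zt=t[2]+.0108
print('block bottom far edge',f([(254,148),(562,147)],zt-.022))
print('pocket outer',f([(260,120),(551,120)],.013),'inner',f([(270,126),(541,126)],.012))
"
```

```text
block bottom far edge [[ 49.5 -27.4]
 [ 49.7  28. ]]
pocket outer [[ 52.  -31.3]
 [ 52.   31. ]] inner [[ 50.7 -29.4]
 [ 50.6  29.1]]
```

Emit:
arm_command:
  series: "-0.5 -0.4 0 0 255;0 0 5 0 255;0 0 6 0 255;0 0 6 0 255;0 0 6 0 255;0 0 4 0 255;0 0 3 0 255;0 0 0 0 255;0 0 0 0 255"

```text
time_s: 11.77
tool_pos: [0.4747, -0.3563, 0.0274]
tool_rot: [-180.0, 0.0, -22.1]
force: [0.6, 0.1, -3.0]
grip_width: 0.0553
grasp_force: 40.0
```

Emit:
arm_command:
  series: "0 0 2 0 255;0 0 2 0 255;0 0 2 0 255;0 0 1.5 0 255;0 0 1 0 255;0 0 0 0 255;0 0 0 0 255"

```text
time_s: 12.35
tool_pos: [0.4746, -0.3565, 0.0194]
tool_rot: [180.0, 0.0, -22.1]
force: [-0.1, -0.1, -1.3]
grip_width: 0.0558
grasp_force: 40.0
```

Emit:
arm_command:
  series: "0 0 1 0 255;0 0 1 0 255;0 0 0.7 0 255;0 0 0 0 255;0 0 0 0 255;0 0 0 0 255"

```text
time_s: 12.85
tool_pos: [0.4748, -0.3565, 0.0172]
tool_rot: [180.0, -0.0, -22.1]
force: [-1.2, -0.4, 2.8]
grip_width: 0.0555
grasp_force: 40.0
```

Contact came at exactly the predicted height. I'll press lightly, release and rise.

Emit:
arm_command:
  series: "0 0 0.4 0 255;0 0 0 0 255;0 0 0 0 200;0 0 0 0 100;0 0 0 0 0;0 0 0 0 0;0 0 0 0 0;0 0 0 0 0;0 0 -10 0 0;0 0 -25 0 0;0 0 -35 0 0;0 0 -35 0 0;0 0 -35 0 0;0 0 -30 0 0;0 0 -20 0 0;0 0 -10 0 0;0 0 0 0 0;0 0 0 0 0"

```text
time_s: 14.35
tool_pos: [0.4746, -0.3563, 0.2161]
tool_rot: [180.0, 0.0, -22.1]
force: [-0.4, -0.2, -0.0]
grip_width: 0.0871
grasp_force: 0.0
```

```bash
python3 -c "
from h import *
im=snap('seated');delta(.5027,.0023,.2,-22.1)
c=im[90:330,160:480];cv2.imwrite('pics/seatedc.png',cv2.resize(c,None,fx=2.5,fy=2.5,interpolation=cv2.INTER_CUBIC))"
```

```text
tool d mm [-108.4 -342.7   15.3] turn -0.0004 pose [ 0.474  -0.356   0.2149] yaw -22.12
```

View pics/seatedc.png

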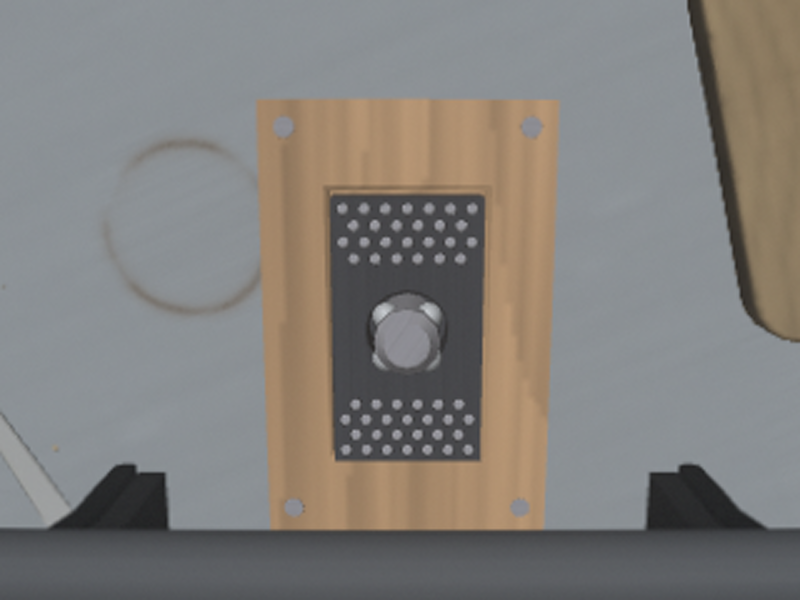

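The block lies square and flat in the pocket. The stud's top is at about (406,338) in the crop. Next is the cap.

Emit:
arm_command:
  series: "-9 -28.5 0 0 0;-9 -28.5 0 0 0;-9 -28.5 0 0 0;-9 -28.5 0 0 0;-9 -28.5 0 0 0;-9 -28.5 0 0 0;-9 -28.5 0 0 0;-9 -28.5 0 0 0;-9 -28.5 0 0 0;-9 -28.5 0 0 0;-9 -28.5 0 0 0;-9 -28.5 0 0 0;0 0 20 0 0;0 0 20 0 0;0 0 15 0 0;0 0 0 0 0;0 0 0 0 0"

```text
time_s: 15.82
tool_pos: [0.5019, 0.001, 0.1594]
tool_rot: [179.9, 0.3, -22.1]
force: [-0.0, -0.5, 0.9]
grip_width: 0.087
grasp_force: 0.0
```

```bash
python3 -c "
from h import *
p=load('seated');t,M=p;X=px2w('wrist',np.array([(406,338)])/2.5+[160,90],.052,p);print('stud',X,(X-t)@M*1000)
im=snap('cap2');delta(.5027,.0023,.1,-22.1)
c=im[130:330,190:450].astype(float)*2;c=np.clip(c,0,255).astype(np.uint8);cv2.imwrite('pics/cap2c.png',cv2.resize(c,None,fx=3,fy=3,interpolation=cv2.INTER_CUBIC))"
```

```text
stud [[ 0.47727852 -0.35730604  0.052     ]] [[ 2.90595872e+00 -1.34925350e-01  1.64063951e+02]]
tool d mm [-0.7 -1.1 60.7] turn -0.0006 pose [0.503  0.001  0.1607] yaw -22.13
```

View pics/cap2c.png

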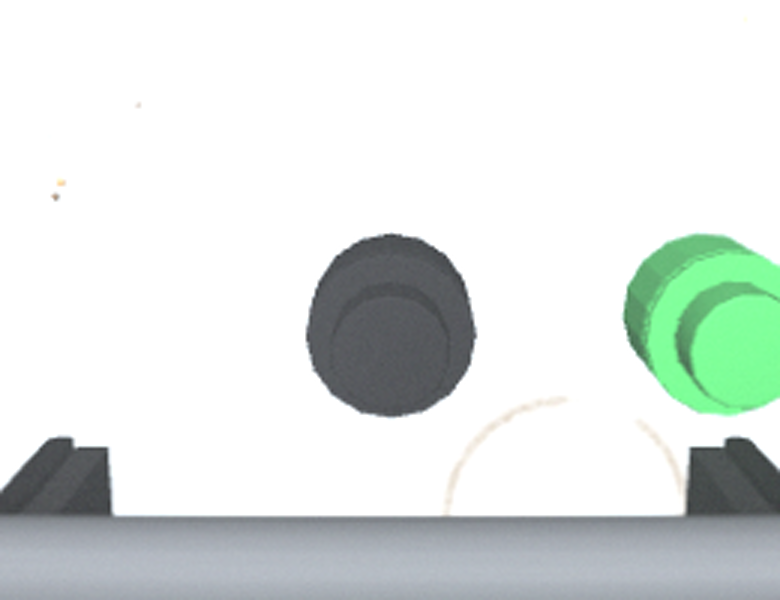

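The brightened crop shows the black cap's knob top centred at about (390,353) and a green cap's knob at about (748,350). The green cap is close to where the +y finger will come down, so I'll work out the gap.

```bash
python3 -c "
from h import *
p=load('cap2');t,M=p
for q in[(390,353),(748,350)]:
  X=px2w('wrist',np.array([q])/3+[190,130],.049,p);print(X.round(4),((X-t)@M*1000).round(1))
print(pose()[0], px2w('top',(342,277),.045))
"
```

```text
[[0.4991 0.0041 0.049 ]] [[ -3.3  -1.9 110.4]]
[[ 0.4665 -0.0777  0.049 ]] [[ -2.6  86.2 110.5]]
[0.50300786 0.00098886 0.16071782] [[ 0.4625996  -0.07514301  0.045     ]]
```

```bash
python3 -c "
from h import *
p=load('seated')
c=(np.array([160,90]))
M=p[1];o=np.array([.4747,-.3565,0])
a=np.linspace(0,2*np.pi,9)[:-1]
for r,z in[(0,.052),(.008,.052),(.012,.046),(.0,.028)]:
  print(r,z,((w2px('wrist',[o+[r*np.cos(b),r*np.sin(b),z] for b in a+np.radians(-22)],p)-c)*2.5).round(0).tolist())
im=cv2.imread('pics/seated.png')[190:260,290:360];cv2.imwrite('pics/st.png',cv2.resize(im,None,fx=8,fy=8,interpolation=cv2.INTER_CUBIC))
"
```

```text
0 0.052 [[407.0, 346.0], [407.0, 346.0], [407.0, 346.0], [407.0, 346.0], [407.0, 346.0], [407.0, 346.0], [407.0, 346.0], [407.0, 346.0]]
0.008 0.052 [[407.0, 323.0], [390.0, 330.0], [384.0, 346.0], [390.0, 362.0], [407.0, 368.0], [423.0, 361.0], [430.0, 346.0], [423.0, 330.0]]
0.012 0.046 [[407.0, 309.0], [382.0, 319.0], [373.0, 342.0], [383.0, 366.0], [407.0, 375.0], [431.0, 366.0], [441.0, 342.0], [431.0, 318.0]]
0.0 0.028 [[407.0, 333.0], [407.0, 333.0], [407.0, 333.0], [407.0, 333.0], [407.0, 333.0], [407.0, 333.0], [407.0, 333.0], [407.0, 333.0]]
```

View pics/st.png

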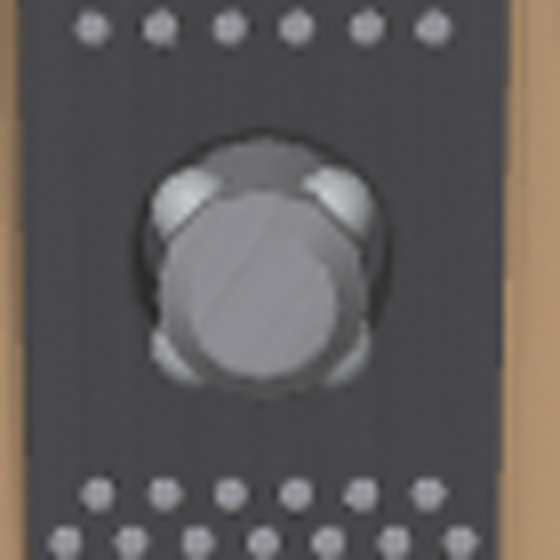

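The enlarged view puts the stud's top at (322.9,227.9), within 0.5 mm of the pocket's centre. I'll take the stud as (0.475,-0.3566). Now I grasp the cap with the fingers part closed, clear of the green cap.

Emit:
arm_command:
  series: "-3.3 -1.9 0 0 70;0 0 20 0 70;0 0 25 0 70;0 0 25 0 70;0 0 20 0 70;0 0 15 0 70;0 0 10 0 70;0 0 7 0 70;0 0 4 0 70;0 0 0 0 70;0 0 0 0 70"
  squeeze: 30

```text
time_s: 16.78
tool_pos: [0.5019, 0.004, 0.0362]
tool_rot: [-180.0, -0.1, -22.1]
force: [-0.0, -0.6, 0.6]
grip_width: 0.0628
grasp_force: 0.0
```

```bash
python3 -c "
from h import *
im=snap('cap3');delta(.4991,.0041,.0335,-22.1);print(telemetry.get_obs()['grip_width'])
c=im[170:370,190:450].astype(float)*2;c=np.clip(c,0,255).astype(np.uint8);cv2.imwrite('pics/cap3c.png',cv2.resize(c,None,fx=3,fy=3,interpolation=cv2.INTER_CUBIC))"
```

```text
tool d mm [-2.8  1.   2.8] turn -0.0005 pose [0.502  0.004  0.0364] yaw -22.13
0.06295291627277434
```

View pics/cap3c.png

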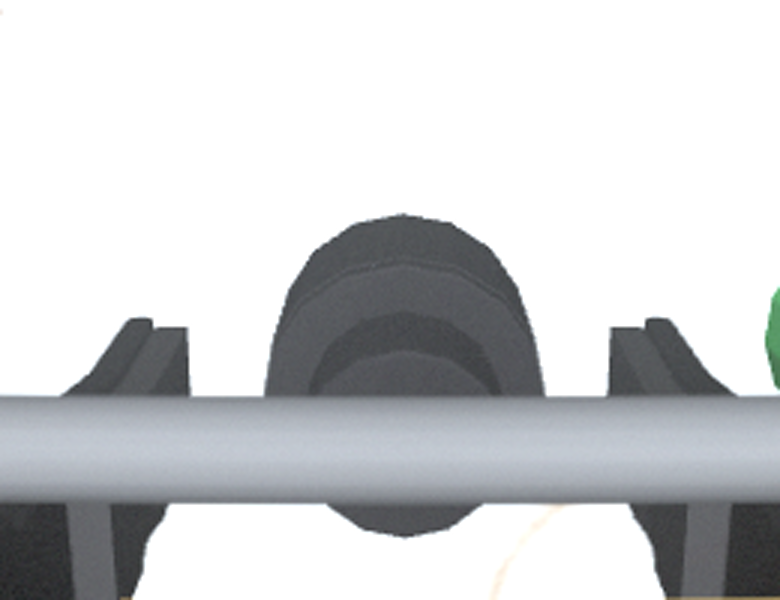

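The close crop shows the knob top's far edge at (404,350), the shoulder's far edge at (404,265) and its near edge at (404,537). The fingers' inner faces are at 190 and 608, so the cap is nearly centred between them.

```bash
python3 -c "
from h import *
p=load('cap3');t,M=p
for q,z in[((404,350),.049),((404,265),.032),((404,537),.032),((404,213),0)]:
  X=px2w('wrist',np.array([q])/3+[190,170],z,p);print(((X-t)@M*1000).round(1))
"
```

```text
[[ 12.    0.9 -12.8]]
[[19.2  1.   4.2]]
[[-26.1   1.    4.1]]
[[19.6  1.1 36.2]]
```

Emit:
arm_command:
  series: "-3 1 1.5 0 70;0 0 1.3 0 70;0 0 0 0 70;0 0 0 0 150;0 0 0 0 255;0 0 0 0 255;0 0 0 0 255;0 0 0 0 255;0 0 0 0 255;0 0 0 0 255;0 0 0 0 255"
  squeeze: 40

```text
time_s: 17.75
tool_pos: [0.4981, 0.0042, 0.0326]
tool_rot: [180.0, -0.0, -22.1]
force: [-0.5, -0.4, -0.7]
grip_width: 0.0296
grasp_force: 40.0
```

Emit:
arm_command:
  series: "0 0 -5 0 255;0 0 -20 0 255;0 0 -30 0 255;0 0 -25 0 255;0 0 -15 0 255;9.5 28.5 0 0 255;9.5 28.5 0 0 255;9.5 28.5 0 0 255;9.5 28.5 0 0 255;9.5 28.5 0 0 255;9.5 28.5 0 0 255;9.5 28.5 0 0 255;9.5 28.5 0 0 255;9.5 28.5 0 0 255;9.5 28.5 0 0 255;9.5 28.5 0 0 255;9.5 28.5 0 0 255;0 0 0 0 255;0 0 0 0 255;0 0 0 0 255"

```text
time_s: 19.42
tool_pos: [0.475, -0.3547, 0.1276]
tool_rot: [-179.9, 0.0, -22.1]
force: [0.5, 0.7, -0.0]
grip_width: 0.029
grasp_force: 40.0
```

```bash
python3 -c "
from h import *
im=snap('capover');delta(.475,-.3566,.095,-22.1)
c=im[130:330,190:450].astype(float)*1.7;c=np.clip(c,0,255).astype(np.uint8);cv2.imwrite('pics/coc.png',cv2.resize(c,None,fx=3,fy=3,interpolation=cv2.INTER_CUBIC))"
```

```text
tool d mm [ 0.7  2.6 32.7] turn 0.0011 pose [ 0.4753 -0.354   0.1277] yaw -22.03
```

View pics/coc.png

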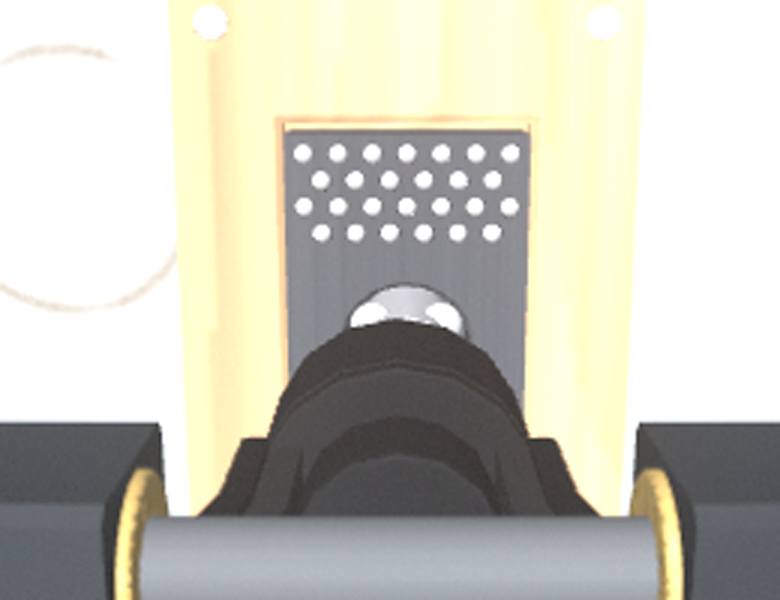

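Emit:
arm_command:
  series: "0.7 2.6 0 0 255;0 0 10 0 255;0 0 12 0 255;0 0 10 0 255;0 0 8 0 255;0 0 5 0 255;0 0 3 0 255;0 0 2 0 255;0 0 0 0 255;0 0 0 0 255"

```text
time_s: 20.3
tool_pos: [0.4747, -0.3582, 0.0778]
tool_rot: [180.0, -0.0, -22.1]
force: [-0.4, 0.3, -1.2]
grip_width: 0.0288
grasp_force: 40.0
```

```bash
python3 -c "
from h import *
delta(.475,-.3566,.0606,-22.1);o=telemetry.get_obs();print(o['force'],o['wrist_torque'])"
```

```text
tool d mm [-0.3 -1.6 17.2] turn -0.0003 pose [ 0.4747 -0.3582  0.0778] yaw -22.12
[-0.38347483  0.28156489 -1.19050492] [0.15373121 0.05082245 0.02841464]
```

Emit:
arm_command:
  series: "-0.3 -1.2 1 0 255;0 0 1.5 0 255;0 0 1.5 0 255;0 0 1 0 255;0 0 0 0 255;0 0 0 0 255"

```text
time_s: 20.8
tool_pos: [0.4747, -0.357, 0.0726]
tool_rot: [180.0, 0.0, -22.1]
force: [-0.7, 0.8, -0.6]
grip_width: 0.0293
grasp_force: 40.0
```

Emit:
arm_command:
  series: "0 0 1 0 255;0 0 1 0 255;0 0 1 0 255;0 0 0 0 255;0 0 0 0 255"

```text
time_s: 21.22
tool_pos: [0.4752, -0.3571, 0.0709]
tool_rot: [180.0, -0.1, -22.1]
force: [-2.1, 1.6, 6.5]
grip_width: 0.0292
grasp_force: 41.3
```

Emit:
arm_command:
  series: "0 0 1 0 255;0 0 1 0 255;0 0 1 0 255;0 0 0 0 255;0 0 0 0 255"

```text
time_s: 21.63
tool_pos: [0.4749, -0.3568, 0.0679]
tool_rot: [180.0, -0.0, -22.1]
force: [-2.1, 1.8, 4.9]
grip_width: 0.0289
grasp_force: 41.3
```

Emit:
arm_command:
  series: "0 0 1 0 255;0 0 1 0 255;0 0 1 0 255;0 0 0 0 255;0 0 0 0 255"

```text
time_s: 22.05
tool_pos: [0.474, -0.3564, 0.0623]
tool_rot: [-180.0, 0.1, -22.1]
force: [1.0, 0.2, -5.8]
grip_width: 0.0292
grasp_force: 40.0
```

Emit:
arm_command:
  series: "0 0 1 0 255;0 0 1 0 255;0 0 0.5 0 255;0 0 0 0 255;0 0 0 0 255"

```text
time_s: 22.47
tool_pos: [0.4747, -0.3572, 0.0613]
tool_rot: [180.0, -0.0, -22.1]
force: [-0.5, 1.0, -1.5]
grip_width: 0.029
grasp_force: 40.0
```

Emit:
arm_command:
  series: "0 0 0.7 0 255;0 0 0.7 0 255;0 0 0 0 255;0 0 0 0 255;0 0 0 0 255"

```text
time_s: 22.88
tool_pos: [0.4751, -0.3574, 0.0606]
tool_rot: [180.0, -0.1, -22.1]
force: [-1.1, 0.9, 5.0]
grip_width: 0.0291
grasp_force: 40.1
```

Emit:
arm_command:
  series: "0 0 0.5 0 255;0 0 0.4 0 255;0 0 0 0 255;0 0 0 0 255;0 0 0 0 255;0 0 0 0 255"

```text
time_s: 23.38
tool_pos: [0.4752, -0.3574, 0.0606]
tool_rot: [180.0, -0.1, -22.1]
force: [-3.7, 2.1, 9.8]
grip_width: 0.0292
grasp_force: 40.5
```

Emit:
arm_command:
  series: "-0.3 0 0.2 0 255;0 0 0 0 255;0 0 0 0 255;0 0 0 0 255;0 0 0 0 255;0 0 0 0 255"

```text
time_s: 23.88
tool_pos: [0.4752, -0.3574, 0.0605]
tool_rot: [180.0, -0.1, -22.1]
force: [-2.8, 1.7, 9.9]
grip_width: 0.0289
grasp_force: 40.5
```

Emit:
arm_command:
  series: "0 0 0 0 255;0 0 0 0 255;0 0 0 0 255;0 0 0 0 255;0 0 0 0 255;0 0 0 0 255"

```text
time_s: 24.38
tool_pos: [0.4752, -0.3574, 0.0605]
tool_rot: [180.0, -0.1, -22.1]
force: [-1.9, 1.9, 10.0]
grip_width: 0.0289
grasp_force: 40.5
```

The push holds steady at 10 N, with the rim at the seated height (0.0605 - 0.0326 = 0.028 m). I'm handing it in.

```bash
python3 -c "
from cell import env
print(env.sign_off())"
```

```text
the job is handed in; nothing more can be done
None
```

The grater is together and handed in at about 24 s: the block lies flat and square in the pocket, and the cap is clicked on and held down at 10 N with its rim at the seated height; the teaspoon, fork and salt shaker were never touched, but I viewed 12 pictures, two over the limit of 10.

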